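Point out the failed capacitor and its spare

TASK

One of the three blue capacitors on the circuit board has failed: its top is swollen and stained brown. Show it to your colleague: bring your fingertips directly above the middle of it, about 2 cm over its top, and stay there for at least two seconds; then point in the same way at the loose blue spare standing on the mat beside the board, and finish there, still pointing at it. Touch nothing at all, move nothing, and come down over no capacitor but those two.

Things in the scene. Friction and masses are not known exactly. Their poses are not given: they have to be found in the camera images.
- board: Green circuit board, 200 x 260 x 4 mm, fixed on four standoffs, its upper face 14 mm above the bench. Origin at bench level under its centre; x along the 200 mm side, y along the 260 mm side, z up. Nothing on it is higher than 58 mm above the bench.
- failed_cap_top (a point): Can-shaped capacitor, upright cylinder 30 mm across and 44 mm tall, fixed on the board, blue sleeve, its top swollen to a dome and stained dark brown: the failed one. This point is the centre of its top, 58 mm above the bench.
- good_cap_a_top (a point): Can-shaped capacitor, upright cylinder 30 mm across and 40 mm tall, fixed on the board, blue sleeve, flat top, silver in the middle with a rim of the sleeve colour: a sound one. This point is the centre of its top, 54 mm above the bench.
- good_cap_b_top (a point): Can-shaped capacitor, upright cylinder 30 mm across and 40 mm tall, fixed on the board, blue sleeve, flat top, silver in the middle with a rim of the sleeve colour: the other sound one. This point is the centre of its top, 54 mm above the bench.
- spare_blue_top (a point): Can-shaped capacitor, upright cylinder 30 mm across and 40 mm tall, loose, standing on the bench mat beside the board, blue sleeve, flat top, silver in the middle with a rim of the sleeve colour: the right spare. This point is the centre of its top, 40 mm above the bench.
- spare_green_top (a point): Can-shaped capacitor, upright cylinder 30 mm across and 40 mm tall, loose, standing on the bench mat, green sleeve, flat top, silver in the middle with a rim of the sleeve colour: a wrong spare. This point is the centre of its top, 40 mm above the bench.
- spare_black_top (a point): Can-shaped capacitor, upright cylinder 30 mm across and 40 mm tall, loose, standing on the bench mat, black sleeve, flat top, silver in the middle with a rim of the sleeve colour: a wrong spare. This point is the centre of its top, 40 mm above the bench.
- spool: Small yellow spool of solder standing on its flange, 54 mm across, 38 mm tall, loose on the mat. Origin at the centre of its underside.
- tweezers: Steel tweezers lying flat, about 120 mm long (along its y), 7 mm high, loose on the mat. Origin at bench level under the middle.

How it is judged:
By the outcome, as a careful person would: the job done as asked, in the order asked, and still so for the second after the job is handed in, with the robot touching nothing.
It also fails if it takes over 38 s, if anything falls off the work surface, if the arm or the gripper's body presses on something with over 40 N, if the wrist force passes 120 N, or if a joint passes its speed limit or range.

ROBOT

A 6-joint arm with a two-finger parallel gripper is mounted at the origin on the work surface. World frame = base frame: x ahead of the robot, y to its left, z up, the work surface at z = 0. Lengths are in m, angles in degrees, forces in N, time in s.
With the tool pointing down it reaches from about 0.4 to 0.825 m from the base axis. Payload 7 kg.
Tool frame: the origin (TCP) lies at the very end of the fingers, on their centre line; the grasp point (between the pads) lies 19 mm behind it (ctrl.tcp_to_grasp is the distance from the TCP to the grasp point, in m); z points along the fingers, x is the direction in which the jaws open and shut, and the axes are right-handed (so a half turn about z gives the same grasp; the last joint's range is limited). The gripper opens to 88 mm and grips with 3 to 60 N. Pads are 19 mm wide; open, the fingers measure 130 mm over their backs; the gripper's body (78 mm by 193 mm) begins 47 mm behind the grasp point.
Start: joints at [-54.712, 20.546, 0.682, 0, -70.136, -16.507], TCP at [0.217, -0.639, 0.227] pointing down, gripper open.
Joint ranges: [-176.03, 176.03], [-82.01, 121.73], [-58.28, 71.71], [-173.87, 95.51], [-174.79, -0.11], [-173.66, 173.66]. Speed limits (degrees/s): [136.94, 136.94, 172.46, 180, 180, 180].

INTERFACE

Orientations are given as [roll, pitch, yaw] about the fixed x, y, z axes, in that order (R = Rz(yaw) Ry(pitch) Rx(roll)).
In Python, from plant import sensors, vision, ticket, ctrl gives the robot as it stands. The module is installed in compiled form; this text tells all that it offers.
- The arm moves only by the tool drive_tool, never from a script. Its argument "moves" is a list of rows, each a list of 6 numbers: the shift along the tool's x, y, z in units of 0.15 m (1.0 is 0.15 m), then the turn, a rotation vector about the tool's x, y, z in units of 60 degrees (1.0 is 60 degrees). In form: [[dx, dy, dz, rx, ry, rz], ...]. A call has 1 to 8 rows; each row is the pose to reach, as a shift and turn from the pose measured when the call began, along the tool's axes at that moment; what a row does not reach only later rows make up. A row lasts 1/10 s, in which the tool goes at most 50 mm and 8.59 degrees, less where a joint would pass 70% of its speed; a pose out of reach is approached as far as the arm can. A call with a number of a shift or a turn outside -1 to 1 is refused whole. A call with a gripper value outside its range is refused whole. "fingers" is the opening, from -1 (shut) to 1 (fully open), set as the call begins (left out, the last holds). The fingers move at their own pace and stop on an object; the grip force is fixed at half the most. Time passes only in rows, so rows that repeat a pose let the fingers close. It gives the time, the measured TCP pose, the force and the opening at its end, in the units of the state.
- sensors.get_obs(): the state, without advancing time (a new reading comes with each control period).
- vision.snapshot(name): name is "side" or "top" or "wrist"; returns a dict with "pixels" (420x560x3 uint8, red, green, blue), "fx", "fy", "cx", "cy" (pixels), "k1" (the pictures are not rectified: a ray, as slopes to the right and down, at radius r is drawn at 1 + k1 r^2 times it, then the intrinsics apply), "R" (3x3) and "t" (3): a world point X has camera coordinates R X + t. Camera axes: x right, y down, z forward; pixel columns grow to the right and rows downward; lengths in m; the calibration is good to about 2 mm. A picture is of the moment at which its call begins. There is no depth.
- ticket.close_job(): hands the job in, once; it reports no verdict.
The state is a dict: "clock": time; "joint_pos": joint angles; "qvel": joint speeds; "tau": joint torques, N m; "tool_pos": TCP position; "orientation": TCP orientation; "force": force on the tool from outside, world axes, zero at the start; "moment": the same for the moment, N m; "opening": finger opening in m.
Only numpy, scipy, OpenCV 4.12 (cv2) and the standard library are available. Lean on these libraries where they do the work, as an engineer would, in place of code of your own. Each camera call takes 0.05 s, during which the arm holds its last target.

## Working session

There is one attempt and no reset: what is moved stays moved. The work goes in short steps, Python scripts to look and compute and a tool call to move; the robot and the scene stay as the last step left them, time stands still between calls to the robot, and variables do not carry over. Pictures are saved under pics/ and viewed, and the job is handed in when it is done.

Besides the shell and the picture viewer there is one more tool, called after "Call:" as a command line: name --pt "numbers of a row" for each row, then --argument value for the rest. drive_tool: Moves the arm, as the interface text tells. Shifts and turns lie within -1 to 1; 1 stands for 0.15 m of shift or 60 degrees of turn. Its arguments: {"type":"object","properties":{"moves":{"type":"array"},"fingers":{"type":"number"}},"required":["moves"]}

```bash
mkdir -p pics; cat > h.py <<'E'
import numpy as np, cv2
from plant import sensors, vision, ticket, ctrl
def snap(n,f):
    s=vision.snapshot(n); cv2.imwrite('pics/'+f,s['pixels'][:,:,::-1]); np.savez('pics/'+f+'.npz',**s); return s
def ray(s,u,v,z):
    K=np.array([[s['fx'],0,s['cx']],[0,s['fy'],s['cy']],[0,0,1.]],float)
    p=cv2.undistortPoints(np.array([[[u,v]]],float),K,np.array([float(s['k1']),0,0,0,0]),None,None,None,(3,100,1e-12)) if False else cv2.undistortPoints(np.array([[[u,v]]],float),K,np.array([float(s['k1']),0,0,0]))
    R=np.array(s['R']);t=np.array(s['t']); d=R.T@np.array([*p[0,0],1]); c=-R.T@t
    return c+d*(z-c[2])/d[2]
def proj(s,X):
    R=np.array(s['R']);t=np.array(s['t']); c=R@np.array(X)+t; a=c[:2]/c[2]; a=a*(1+s['k1']*(a@a))
    return s['fx']*a[0]+s['cx'], s['fy']*a[1]+s['cy']
E
python3 - <<'E'
from h import *
for n in ['top','side','wrist']:
    s=snap(n,n+'0.png'); print(n,s['fx'],s['k1'],-np.array(s['R']).T@np.array(s['t']))
print(sensors.get_obs())
E
```

```text
top 470.01149175527655 -0.14497393734437802 [ 0.48737899 -0.06096617  1.08050781]
side 450.2579577204263 -0.09081476240581779 [0.34856517 0.58591847 0.59029679]
wrist 297.6511054988108 -0.06231177014045417 [ 0.13925607 -0.66523581  0.38369816]
{'clock': 0.15, 'joint_pos': array([-5.47098580e+01,  2.05831260e+01,  6.45442772e-01, -1.41381438e-02,
       -7.01377850e+01, -1.65051414e+01]), 'qvel': array([-0.04407595, -0.14472857,  0.16998685,  0.00561084, -0.00235811,
       -0.08702462]), 'tau': array([-3.58262432e-04, -5.83275604e+01,  2.93291563e+01,  7.00130180e+00,
        8.77375278e-03, -9.26097232e-05]), 'tool_pos': array([ 0.21718582, -0.63869895,  0.22582395]), 'orientation': array([-1.79991302e+02, -7.61350156e-02,  1.08780183e+02]), 'force': array([ 0.70738023,  0.41728626, -0.00321998]), 'moment': array([-0.06567488,  0.06774799, -0.01194882]), 'opening': 0.08752194920269368}
```

View pics/top0.png

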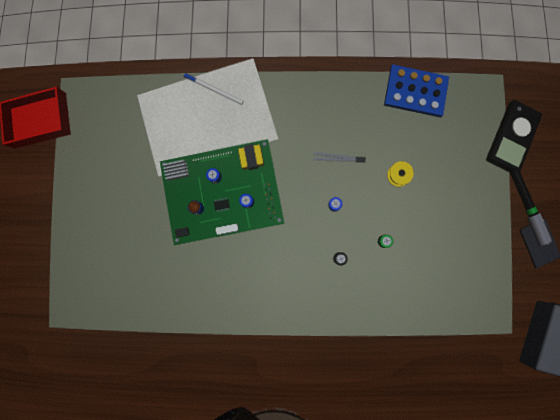

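View pics/side0.png

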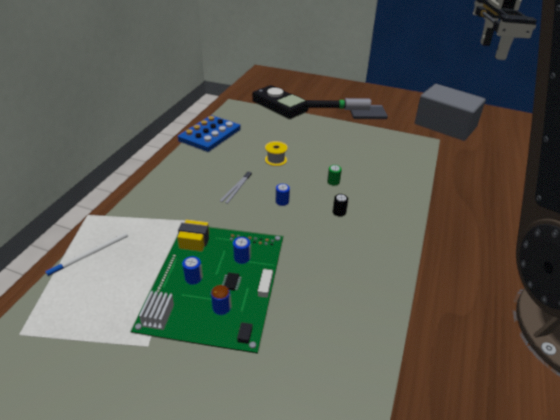

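View pics/wrist0.png

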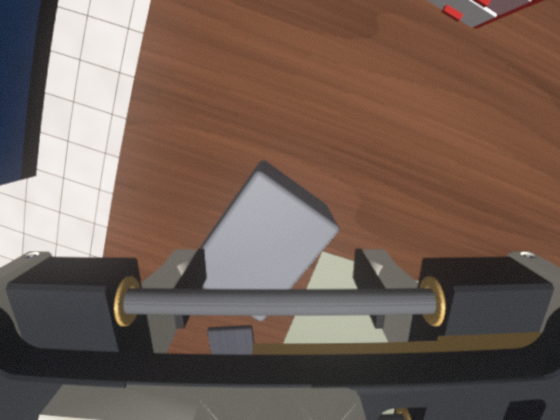

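```bash
python3 - <<'E'
from h import *
a=cv2.imread('pics/top0.png');b=cv2.imread('pics/side0.png')
def c(im,x,y,r=22): return cv2.resize(im[y-r:y+r,x-r:x+r],(390,290 and 390),interpolation=cv2.INTER_NEAREST)
o=np.hstack([c(a,195,207),c(a,335,204)]); cv2.imwrite('pics/cropt.png',o)
o=np.hstack([c(b,221,298),c(b,283,193)]); cv2.imwrite('pics/crops.png',o)
for n in ['top','side']:
    s=np.load(f'pics/{n}0.png.npz'); im=s['pixels']; hsv=cv2.cvtColor(im,cv2.COLOR_RGB2HSV)
    H,S,V=[hsv[...,i].astype(int) for i in range(3)]
    def comp(m,lo,hi,name):
        k,l,st,ce=cv2.connectedComponentsWithStats(m.astype(np.uint8))
        for i in range(1,k):
            if lo<=st[i,4]<=hi: print(n,name,st[i],ce[i].round(1), [ray(s,*ce[i],z)[:2].round(4) for z in (.04,.058)])
    x0,x1,y0,y1=(165,285,140,245) if n=='top' else (140,285,225,345)
    box=np.zeros(H.shape,bool);box[y0:y1,x0:x1]=1
    comp(box&((H<15)|(H>172))&(S>90)&(V>40),20,500,'brown')
    comp((H>105)&(H<130)&(S>120)&(V>60),40,900,'blue')
    comp((S<90)&(V>130),15,200,'silver')
E
```

```text
top brown [188 201  12  12  98] [193.7 206.3] [array([0.5795, 0.1846]), array([0.5779, 0.1804])]
top blue [206 168  14  14  84] [212.6 174.6] [array([0.6515, 0.143 ]), array([0.6487, 0.1395])]
top blue [239 194  14  14  85] [246.1 200.2] [array([0.5935, 0.0659]), array([0.5917, 0.0637])]
top blue [329 197  13  14  81] [334.9 203.8] [array([ 0.5863, -0.1319]), array([ 0.5846, -0.1307])]
top silver [119   0   5   4  18] [121.2   1.4] [array([1.0874, 0.3879]), array([1.077 , 0.3801])]
top silver [160   0  17   1  17] [168.   0.] [array([1.0839, 0.2677]), array([1.0736, 0.262 ])]
top silver [281   0  18  11  71] [292.9   4.1] [array([ 1.0632, -0.0364]), array([ 1.0533, -0.0368])]
top silver [159   3  15  12 116] [165.3   7.9] [array([1.0629, 0.2732]), array([1.053 , 0.2674])]
top silver [173  14  18  19 154] [182.8  25.5] [array([1.0141, 0.2268]), array([1.005 , 0.2218])]
top silver [124  22  31  13 145] [138.2  30.2] [array([1.0068, 0.3374]), array([0.9978, 0.3305])]
top silver [411  22  25  10  68] [423.5  28.7] [array([ 1.0027, -0.3452]), array([ 0.9937, -0.3403])]
top silver [481  28
[... 3879 characters left out ...]
0665])]
side silver [185 258  12   9  80] [190.8 261.7] [array([0.6608, 0.127 ]), array([0.6506, 0.1421])]
side silver [144 292  13  25  63] [150.4 303.7] [array([0.675 , 0.2314]), array([0.6644, 0.243 ])]
side silver [149 292  13  25  66] [155.4 304.2] [array([0.6673, 0.2294]), array([0.6569, 0.2411])]
side silver [154 293  13  25  70] [160.  305.7] [array([0.6592, 0.2291]), array([0.649 , 0.2408])]
side silver [159 294  13  25  67] [164.9 306.5] [array([0.6513, 0.2277]), array([0.6414, 0.2394])]
side silver [542 343  14  11  84] [548.5 348. ] [array([0.0859, 0.0938]), array([0.0945, 0.1099])]
side silver [115 416  10   4  21] [120.3 417.8] [array([0.6112, 0.4047]), array([0.6026, 0.4107])]
```

View pics/cropt.png

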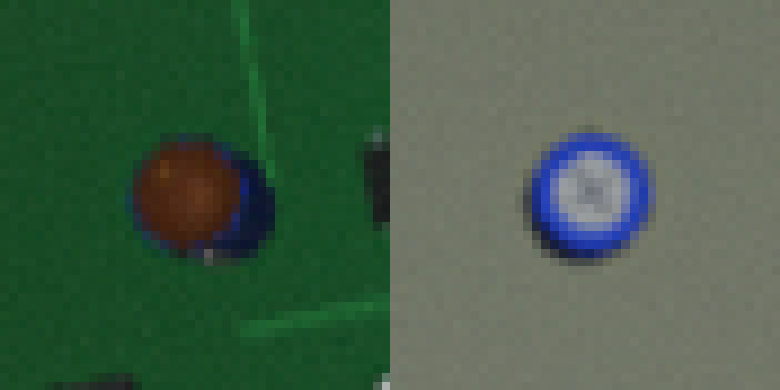

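View pics/crops.png

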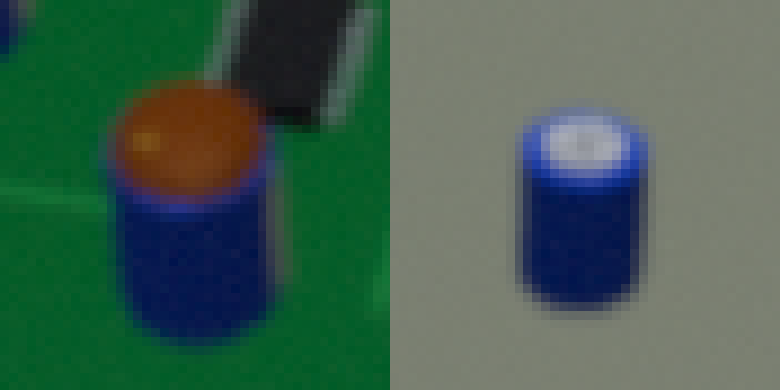

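Call:
drive_tool --pt "0.2 0.2 0 0 0 0" --pt "0.4 0.4 0 0 0 0" --pt "0.6 0.55 0 0 0 0" --pt "0.75 0.7 0 0 0 0" --pt "0.88 0.81 0 0 0 0" --pt "0.88 0.81 0 0 0 0" --fingers -1

```text
clock: 0.75
tool_pos: [0.2905, -0.4723, 0.2264]
orientation: [180.0, -0.1, 108.9]
force: [-0.3, -0.2, 0.8]
opening: 0.0451
```

Call:
drive_tool --pt "0.2 0.2 0 0 0 0" --pt "0.4 0.4 0 0 0 0" --pt "0.6 0.55 0 0 0 0" --pt "0.75 0.7 0 0 0 0" --pt "0.88 0.81 0 0 0 0" --pt "0.88 0.81 0 0 0 0"

```text
clock: 1.35
tool_pos: [0.3635, -0.3063, 0.2268]
orientation: [179.9, -0.1, 109.0]
force: [-0.6, -0.5, 0.7]
opening: 0.0015
```

Call:
drive_tool --pt "0.2 0.2 0 0 0 0" --pt "0.4 0.4 0 0 0 0" --pt "0.6 0.55 0 0 0 0" --pt "0.75 0.7 0 0 0 0" --pt "0.88 0.81 0 0 0 0" --pt "0.88 0.81 0 0 0 0"

```text
clock: 1.95
tool_pos: [0.4363, -0.1405, 0.2271]
orientation: [179.9, -0.1, 109.2]
force: [0.0, -0.3, -0.3]
opening: 0.0003
```

Call:
drive_tool --pt "0.2 0.2 0 0 0 0" --pt "0.4 0.4 0 0 0 0" --pt "0.6 0.55 0 0 0 0" --pt "0.75 0.7 0 0 0 0" --pt "0.88 0.81 0 0 0 0" --pt "0.88 0.81 0 0 0 0"

```text
clock: 2.55
tool_pos: [0.509, 0.0253, 0.2269]
orientation: [179.9, -0.1, 109.3]
force: [-0.3, 0.3, 0.0]
opening: 0.0007
```

Call:
drive_tool --pt "0.2 0.2 0 0 0 0" --pt "0.4 0.4 0 0 0 0" --pt "0.6 0.55 0 0 0 0" --pt "0.75 0.7 0 0 0 0" --pt "0.84 0.78 0 0 0 0" --pt "0.84 0.78 0 0 0 0" --pt "0.84 0.78 0 0 0 0" --pt "0.84 0.78 0 0 0 0"

```text
clock: 3.35
tool_pos: [0.5776, 0.1814, 0.2272]
orientation: [180.0, -0.0, 109.2]
force: [0.2, -0.2, 0.4]
opening: 0.0004
```

```bash
python3 - <<'E'
from h import *
for n in ['top','side','wrist']:
    s=snap(n,n+'1.png'); print([round(x) for x in proj(s,[.578,.182,.058])])
o=sensors.get_obs(); print(o['tool_pos'],o['orientation'],o['joint_pos'])
E
```

```text
[193, 206]
[220, 292]
[279, 194]
[0.57772549 0.18184763 0.22758239] [ 1.79916109e+02 -5.83932415e-02  1.09214581e+02] [ 3.59131496e+01  1.39882276e+01 -8.43398792e+00 -3.44528063e-02
 -6.74806564e+01 -1.06685443e+02]
```

View pics/wrist1.png

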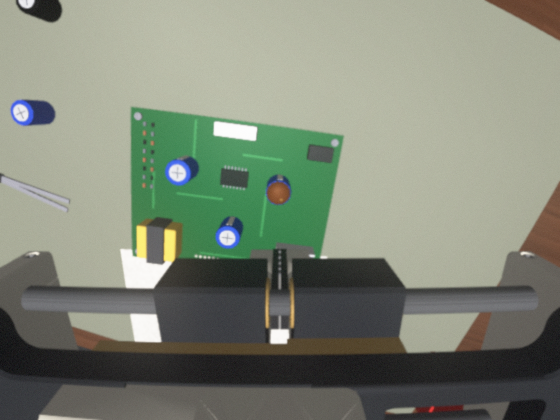

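View pics/side1.png

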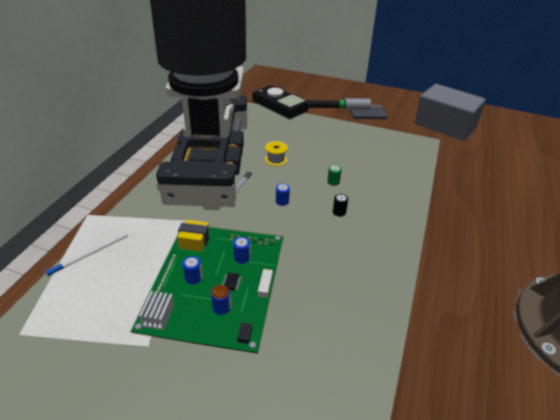

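```bash
python3 - <<'E'
from h import *
s=np.load('pics/wrist1.png.npz'); hsv=cv2.cvtColor(s['pixels'],cv2.COLOR_RGB2HSV).astype(int); H,S,V=[hsv[...,i] for i in range(3)]
def c(m,x0,x1,y0,y1):
    b=np.zeros(m.shape,bool); b[y0:y1,x0:x1]=1; k,l,st,ce=cv2.connectedComponentsWithStats((m&b).astype(np.uint8)); i=1+st[1:,4].argmax(); return st[i],ce[i]
st,ce=c(((H<15)|(H>172))&(S>90)&(V>40),260,300,170,215); print(st,ce,[ray(s,*ce,z).round(4) for z in(.054,.058)])
st,ce=c((S<90)&(V>130),10,40,98,128); print(st,ce,ray(s,*ce,.04).round(4))
E
```

```text
[268 182  21  22 346] [277.90462428 192.47687861] [array([0.5779, 0.1805, 0.054 ]), array([0.577 , 0.1802, 0.058 ])]
[ 10  98  30  30 221] [ 20.14932127 114.50226244] [ 0.5904 -0.1335  0.04  ]
```

Call:
drive_tool --pt "0 0 0.15 0 0 0" --pt "0 0 0.35 0 0 0" --pt "0 0 0.55 0 0 0" --pt "0 0 0.7 0 0 0" --pt "0 0 0.85 0 0 0" --pt "0 0 0.95 0 0 0" --pt "0 0 0.99 0 0 0" --pt "0 0 0.99 0 0 0"

```text
clock: 4.3
tool_pos: [0.5775, 0.1815, 0.0787]
orientation: [180.0, -0.0, 109.2]
force: [-0.3, -0.1, 0.4]
opening: 0.0
```

```bash
python3 - <<'E'
from h import *
snap('side','side2.png')
o=sensors.get_obs(); print(o['tool_pos'],o['orientation'],o['force'])
E
```

```text
[0.57809621 0.18190522 0.0795178 ] [ 1.79900962e+02 -5.05530863e-02  1.09211891e+02] [ 0.40931907 -0.29198686 -0.02854591]
```

View pics/side2.png

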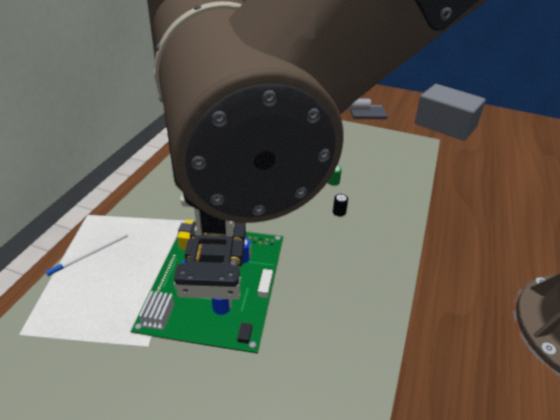

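Call:
drive_tool --pt "0 0 0 0 0 0" --pt "0 0 0 0 0 0" --pt "0 0 0 0 0 0" --pt "0 0 0 0 0 0" --pt "0 0 0 0 0 0" --pt "0 0 0 0 0 0" --pt "0 0 0 0 0 0" --pt "0 0 0 0 0 0"

```text
clock: 5.15
tool_pos: [0.5781, 0.1819, 0.0795]
orientation: [179.9, -0.0, 109.2]
force: [0.8, -0.1, 0.1]
opening: 0.0005
```

Call:
drive_tool --pt "0 0 0 0 0 0" --pt "0 0 0 0 0 0" --pt "0 0 0 0 0 0" --pt "0 0 0 0 0 0" --pt "0 0 0 0 0 0" --pt "0 0 0 0 0 0" --pt "0 0 0 0 0 0" --pt "0 0 0 0 0 0"

```text
clock: 5.95
tool_pos: [0.5781, 0.1819, 0.0795]
orientation: [179.9, -0.0, 109.2]
force: [0.1, -0.6, 0.3]
opening: 0.0
```

Call:
drive_tool --pt "0 0 0 0 0 0" --pt "0 0 0 0 0 0" --pt "0 0 0 0 0 0" --pt "0 0 0 0 0 0" --pt "0 0 0 0 0 0" --pt "0 0 0 0 0 0" --pt "0 0 0 0 0 0" --pt "0 0 0 0 0 0"

```text
clock: 6.75
tool_pos: [0.578, 0.1819, 0.0795]
orientation: [179.9, -0.0, 109.2]
force: [-0.2, 0.2, -0.0]
opening: 0.0003
```

Call:
drive_tool --pt "0 0 0 0 0 0" --pt "0 0 0 0 0 0" --pt "0 0 0 0 0 0" --pt "0 0 0 0 0 0" --pt "0 0 0 0 0 0" --pt "0 0 0 0 0 0" --pt "0 0 0 0 0 0" --pt "0 0 0 0 0 0"

```text
clock: 7.55
tool_pos: [0.5781, 0.1818, 0.0795]
orientation: [179.9, -0.0, 109.2]
force: [0.5, -0.2, 0.1]
opening: 0.0006
```

Call:
drive_tool --pt "0 0 -0.15 0 0 0" --pt "0 0 -0.35 0 0 0" --pt "0 0 -0.55 0 0 0" --pt "0 0 -0.75 0 0 0" --pt "0 0 -0.9 0 0 0" --pt "0 0 -0.98 0 0 0" --pt "0 0 -0.98 0 0 0" --pt "0 0 -0.98 0 0 0"

```text
clock: 8.35
tool_pos: [0.5773, 0.1815, 0.2253]
orientation: [180.0, -0.1, 109.2]
force: [-0.1, -0.4, -0.8]
opening: 0.0005
```

Call:
drive_tool --pt "-0.2 -0.06 0 0 0 0" --pt "-0.45 -0.14 0 0 0 0" --pt "-0.7 -0.22 0 0 0 0" --pt "-0.9 -0.28 0 0 0 0" --pt "-1 -0.31 0 0 0 0" --pt "-1 -0.31 0 0 0 0" --pt "-1 -0.31 0 0 0 0"

```text
clock: 9.05
tool_pos: [0.5825, 0.0247, 0.2242]
orientation: [-179.9, -0.1, 109.2]
force: [0.2, -0.3, -1.1]
opening: 0.0006
```

Call:
drive_tool --pt "-0.2 -0.06 0 0 0 0" --pt "-0.45 -0.14 0 0 0 0" --pt "-0.7 -0.22 0 0 0 0" --pt "-0.9 -0.28 0 0 0 0" --pt "-1 -0.31 0 0 0 0" --pt "-1 -0.31 0 0 0 0" --pt "-1 -0.31 0 0 0 0"

```text
clock: 9.75
tool_pos: [0.5879, -0.1314, 0.2236]
orientation: [-179.9, -0.1, 109.2]
force: [-0.2, 0.5, 0.7]
opening: 0.0004
```

```bash
python3 - <<'E'
from h import *
s=snap('wrist','wrist3.png'); print([round(x) for x in proj(s,[.589,-.134,.04])])
o=sensors.get_obs(); print(o['tool_pos'],o['orientation'])
hsv=cv2.cvtColor(s['pixels'],cv2.COLOR_RGB2HSV).astype(int); H,S,V=[hsv[...,i] for i in range(3)]
k,l,st,ce=cv2.connectedComponentsWithStats(((S<90)&(V>130)).astype(np.uint8))
for i in range(1,k):
    if 60<st[i,4]<800: print(st[i],ce[i].round(1),ray(s,*ce[i],.04).round(4))
E
```

```text
[276, 191]
[ 0.58791327 -0.13110443  0.22376458] [-1.79926917e+02 -9.25700526e-02  1.09196719e+02]
[295  72  19  20 296] [304.   81.9] [ 0.4657 -0.1452  0.04  ]
[194  76  19  21 303] [202.9  86.1] [ 0.5049 -0.2467  0.04  ]
[269 183  17  16 212] [276.8 190.2] [ 0.5878 -0.1339  0.04  ]
[452 199  41  19 534] [472.  208.2] [0.5297 0.101  0.04  ]
[421 242  16  15 181] [428.5 249.1] [0.5969 0.0742 0.04  ]
[120 313  12   8  84] [125.5 316.3] [ 0.8263 -0.2746  0.04  ]
[135 314  26  28 466] [149.2 330. ] [ 0.8374 -0.2385  0.04  ]
[406 314  56   8 193] [435.2 316.9] [0.6862 0.1341 0.04  ]
[271 330  18  13 222] [279.1 335.8] [ 0.7846 -0.0627  0.04  ]
[410 405  54   7 258] [437.8 408.1] [0.8436 0.2306 0.04  ]
[ 38 414  60   6 180] [ 59.7 417.6] [ 1.0802 -0.3542  0.04  ]
```

View pics/wrist3.png

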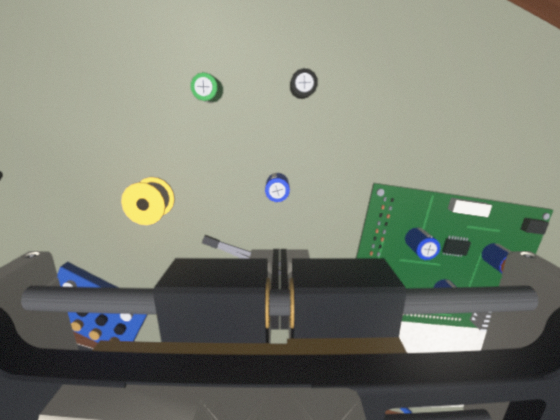

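Call:
drive_tool --pt "-0.02 -0.006 0.1 0 0 0" --pt "-0.02 -0.006 0.25 0 0 0" --pt "-0.02 -0.006 0.4 0 0 0" --pt "-0.02 -0.006 0.55 0 0 0" --pt "-0.02 -0.006 0.65 0 0 0" --pt "-0.02 -0.006 0.7 0 0 0" --pt "-0.02 -0.006 0.7 0 0 0" --pt "-0.02 -0.006 0.7 0 0 0"

```text
clock: 10.6
tool_pos: [0.5885, -0.1336, 0.1195]
orientation: [-180.0, -0.1, 109.3]
force: [0.0, -0.2, -0.2]
opening: 0.0006
```

.0595 → 0.39

Call:
drive_tool --pt "0 0 0.1 0 0 0" --pt "0 0 0.2 0 0 0" --pt "0 0 0.3 0 0 0" --pt "0 0 0.36 0 0 0" --pt "0 0 0.39 0 0 0" --pt "0 0 0.39 0 0 0" --pt "0 0 0.39 0 0 0" --pt "0 0 0.39 0 0 0"

```text
clock: 11.4
tool_pos: [0.589, -0.1335, 0.0618]
orientation: [180.0, -0.0, 109.3]
force: [-0.5, -0.6, 0.2]
opening: 0.0005
```

Call:
drive_tool --pt "0 0 0 0 0 0" --pt "0 0 0 0 0 0" --pt "0 0 0 0 0 0" --pt "0 0 0 0 0 0" --pt "0 0 0 0 0 0" --pt "0 0 0 0 0 0" --pt "0 0 0 0 0 0" --pt "0 0 0 0 0 0"

```text
clock: 12.2
tool_pos: [0.589, -0.1335, 0.0618]
orientation: [180.0, -0.0, 109.3]
force: [0.1, -0.2, -0.5]
opening: 0.0003
```

Call:
drive_tool --pt "0 0 0 0 0 0" --pt "0 0 0 0 0 0" --pt "0 0 0 0 0 0" --pt "0 0 0 0 0 0" --pt "0 0 0 0 0 0" --pt "0 0 0 0 0 0" --pt "0 0 0 0 0 0" --pt "0 0 0 0 0 0"

```text
clock: 13.0
tool_pos: [0.589, -0.1335, 0.0618]
orientation: [180.0, -0.0, 109.3]
force: [0.3, -0.3, 0.3]
opening: 0.0002
```

Call:
drive_tool --pt "0 0 0 0 0 0" --pt "0 0 0 0 0 0" --pt "0 0 0 0 0 0" --pt "0 0 0 0 0 0" --pt "0 0 0 0 0 0" --pt "0 0 0 0 0 0" --pt "0 0 0 0 0 0" --pt "0 0 0 0 0 0"

```text
clock: 13.8
tool_pos: [0.589, -0.1335, 0.0618]
orientation: [180.0, -0.0, 109.3]
force: [-1.5, 0.5, -0.2]
opening: 0.0003
```

```bash
python3 - <<'E'
from h import *
a=snap('side','side4.png')['pixels'];s=snap('wrist','wrist4.png')
o=sensors.get_obs(); print(o['tool_pos'],o['force'],o['clock'])
b=s['pixels']; w=np.hstack([a,b])[:,:,::-1]; cv2.imwrite('pics/both4.png',cv2.resize(w,(800,300)))
hsv=cv2.cvtColor(b,cv2.COLOR_RGB2HSV).astype(int); H,S,V=[hsv[...,i] for i in range(3)]
k,l,st,ce=cv2.connectedComponentsWithStats(((S<90)&(V>130)).astype(np.uint8))
for i in range(1,k):
    if 60<st[i,4]<2000: print(st[i],ce[i].round(1),ray(s,*ce[i],.04).round(4))
E
```

```text
[ 0.58899529 -0.13350165  0.0617801 ] [1.0875693  0.31470637 0.30602307] 13.9
[ 315   28   36   39 1066] [332.6  46.9] [ 0.4657 -0.1453  0.04  ]
[ 121   38   35   37 1023] [137.6  56. ] [ 0.5049 -0.2465  0.04  ]
[265 233  29  17 391] [278.9 241.9] [ 0.5847 -0.135   0.04  ]
[447 238  12  12 115] [452.3 243.2] [ 0.5476 -0.0246  0.04  ]
[400 314  10  26 124] [403.7 324.5] [ 0.6172 -0.0262  0.04  ]
[271 329  18  13 186] [279.8 334.8] [ 0.6549 -0.1099  0.04  ]
[ 38 414  60   6 181] [ 59.8 417.6] [ 0.8126 -0.2634  0.04  ]
```

View pics/both4.png

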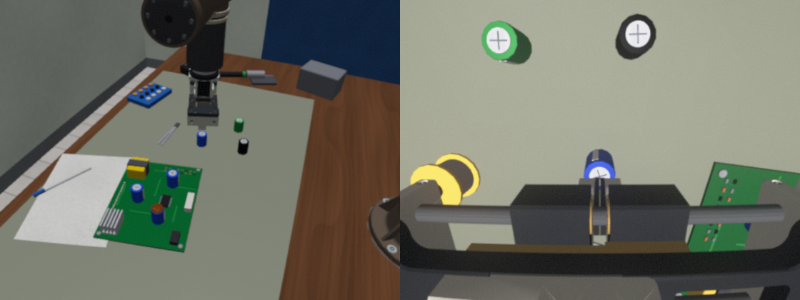

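```bash
python3 -c "
from h import *
print(ticket.close_job())"
```

```text
the job is handed in; nothing more can be done
None
```

I pointed at the failed capacitor, then at the blue spare, and handed the job in at 13.9 s with the arm still pointing at the spare.

- **Failed capacitor:** with the fingers shut, I held the fingertips at (0.578, 0.182, 0.0795) for just over 3 s. That is about 21 mm over the brown dome, which I measured at about (0.578, 0.181).
- **Blue spare:** I crossed at about 0.225 m height and came down to (0.589, -0.1335, 0.062), about 22 mm over its top. The wrist view put its centre at (0.588, -0.134).
- **Contact:** wrist force readings at each stop were about 1.5 N or less. In the last pictures the parts look unmoved; the green and black spares' wrist-camera positions did not change.

**Checks that disagreed:**
- The side camera put the spare about 6 mm further in -y than the top and wrist cameras. I went with those two, which agreed within about 3 mm.
- My last wrist measurement of the spare's centre was about 4 mm off in x. The fingers partly hid its top there, so I disregarded it.
- In the side picture taken at the failed capacitor, the gripper hid the fingertips. That pointing position rests on the arm's measured pose and the earlier pictures.

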